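# Put the battery into the sound lure and switch it on

## Robot

A 6-joint arm with a two-finger parallel gripper is mounted at the origin on a cart in front of the work surface, level with it; the furniture and walls round the work are solid. World frame = base frame: x ahead of the robot, y to its left, z up, the work surface at z = 0. Lengths are in m, angles in degrees, forces in N, time in s.
With the tool pointing down it reaches from about 0.3 to 0.75 m from the base axis. Payload 8.5 kg.
Tool frame: the origin (TCP) lies midway between the tips of the shut fingers; the grasp point (between the pads) lies 19 mm behind it; z points along the fingers, y is the line along which they close (so a half turn about z gives the same grasp; the last joint's range is limited). The gripper opens to 85 mm and grips with 20 to 120 N. Pads are 22 mm wide; open, the fingers measure 114 mm over their backs; the gripper's body (76 mm by 85 mm) begins 54 mm behind the grasp point. The pads swing forward as they close: fully open they stand 13 mm farther back than shut.
Start: joints at [64.67, 21.807, 74.336, -0, 83.858, -12.336], TCP at [0.124, 0.536, 0.231] pointing down, gripper open.
Joint ranges: [-178.18, 178.18], [-50.72, 133.34], [12.68, 142.11], [-81.47, 261.47], [9.98, 163.14], [-165.26, 165.26]. Speed limits (degrees/s): [136.94, 136.94, 180, 180, 180, 180].

## Interface

Orientations are given as a 3x3 rotation matrix whose columns are the frame's x, y, z axes.
In Python, from rig import env, viewer, recognise, pinpoint gives the robot as it stands.
- The arm moves only by the tool move_arm, never from a script. Its argument "plan" is text: rows parted by semicolons, each of 7 numbers parted by spaces: the shift along the tool's x, y, z in m, then the turn, a rotation vector about the tool's x, y, z in rad, then the finger opening in m, from 0 to 0.0854. A call has 1 to 12 rows; each row shifts and turns the commanded pose from where the row before left it, along the tool's axes as they then stand; what a row does not reach is not made up. A row lasts 1/8 s, in which the tool goes at most 62.5 mm and 10.7 degrees, less where a joint would pass 70% of its speed; a pose out of reach is approached as far as the arm can. A call is refused whole if a number of a shift passes 0.0625 or a number of a turn 0.188, either way. A call with a gripper value outside its range is refused whole. The fingers move at their own pace and stop on an object; "grip_force" is the grip in N (left out, the last holds). Time passes only in rows, so rows that do not move let the fingers close. It gives the time, the measured TCP pose, the force, the opening and the grip force at its end, in the units of the state.
- env.observe(): the state, without advancing time (a new reading comes with each control period).
- viewer.get_image(name): name is "scene" or "top"; returns (picture, depth): 480x640x3 uint8, red, green, blue; 480x640 float32, m along the optical axis (not along the pixel's ray), 0 where there is no reading.
- viewer.calibration(name): a dict with "fx", "fy", "cx", "cy" (pixels), "k1" (the pictures are not rectified: a ray, as slopes to the right and down, at radius r is drawn at 1 + k1 r^2 times it, then the intrinsics apply), "R" (3x3) and "t" (3): a world point X has camera coordinates R X + t. Camera axes: x right, y down, z forward; pixel columns grow to the right and rows downward; lengths in m; the calibration is good to about 2 mm. A picture is of the moment at which its call begins. calibration takes no time and is no camera call.
- env.close_job(): hands the job in; it is judged then, once.
Trained networks look in the newest picture that a camera, given by its name, has taken for a name from the list of things; names that differ only in an ending like _2 or _b are one class to them, and where a whole thing is asked for, a point or a joint stands for the part that bears it (a point fixed in the world has none). Each returns a list of dicts, best first, with "conf" (0 to 1); they miss things now and then, are a little off and sometimes report something else, mostly with a low value. They report only what shows in the picture. A call takes as long as a camera call. They do not tell look-alikes from the thing itself.
- recognise(camera, name): "extent" ([centre column, centre row, width, height] in pixels, round what is visible of it).
- pinpoint(camera, name): "pixel" ([column, row] in pixels: a listed point, or the origin of a listed thing).
The state is a dict: "time_s": time; "q": joint angles; "qvel": joint speeds; "joint_efforts": joint torques, N m; "position": TCP position; "tool_rot": TCP orientation; "ft_force": force on the tool from outside, world axes, zero at the start; "wrist_torque": the same for the moment, N m; "grip_width": finger opening in m; "gripper_force": force on a finger pad.
Only numpy, scipy, OpenCV 4.12 (cv2) and the standard library are available. Lean on these libraries where they do the work, as an engineer would, in place of code of your own. Each camera call takes 0.05 s, during which the arm holds its last target. There are 200 camera calls.

## Task

Get the sound lure running for the morning's catch: lay the loose battery on the lure's front deck with its brass contacts towards the bay, and push it gently over the raised lip, against the sprung contacts, until its tail drops behind the lip and it lies flat and captive in the bay. Then push the power slide fully forward to switch the lure on. Do not crush the sprung contacts and leave the other things on the bench where they are.

Things in the scene. Friction and masses are not known exactly. Their poses are not given: they have to be found in the camera images.
- lure: sound lure: grey loudspeaker unit 190 x 150 mm, fixed. Origin: centre of underside. x runs from the low front deck to the tall rear housing, y left, z up; all numbers below are mm in this frame. Deck: x -100 to -22, full width, top z 19. Housing: x -9 to 90, top z 37, round black grille (z 39) in its left half, battery bay in its right half
- contacts: sprung black contact block at the bay's far end, front face at x 53, z 20 to 31; its origin is the lure's while unpressed. Moves 3.5 mm along +x to a dead stop: 3 N to start, 5 N at 2 mm, 6.5 N at 3.5 mm. The tail clears the lip only while it is pressed 2 to 3.5 mm, and friction holds the tail up: ease it down under load. Seated, it stays pressed 2 mm. Over 9 N crushes it
- battery: loose battery: black block 64 (x) x 40 (y) x 14 (z) mm, about 90 g, plain white label on top, three brass contacts on its nose, the +x end. Origin: centre of underside. Starts flat, label up, on the bench left of the lure, nose pointing away from the robot within 0.5 rad
- battery_nose (a point): centre of the battery's nose face (x 32, y 0, z 7 mm in the battery's frame)
- bay_seat (a point): where the battery's origin lies when fully home: x 23, y -25, z 19; axes as the lure's. The bay is a trough along x, centre line y -25, 43 wide, floor z 19 as the deck, open above and in front, walls to z 37. A hood (x 47 to 90, underside z 35; sloping lead-in from x 37, z 42) covers its far end: the battery enters only over the lip. A nose held up catches on the hood: back off, let it tip down
- lip_crest (a point): middle of the raised lip across the bay's mouth, x -10.5, y -25, z 23. The lip is 4 high: a ramp climbs from x -22, z 19 to x -12, z 23; flat crest to x -9; upright rear side down to the bay floor. Two guide ribs (top z 32) flare from the bay's walls at x -9 to about 60 apart at x -23
- power_slide (a joint): travel of the power slide along the lure's +x in m: 0 off (near the robot), 0.012 fully on at a dead stop; needs 2 N, stays where left
- power_tab (a point): top centre of the slide's black tab, 9 (x) x 16 (y) mm, standing 11 mm up (z 20 to 31) from the left half of the deck; when off at x -63, y 48, z 31 in the lure's frame
- scissors: bystander: blue-handled scissors, 87 x 199 mm, left
- tweezers: bystander: steel tweezers, 118 mm, between scissors and lure
- film_pot: bystander: black film pot, 35 mm wide, 58 high, back left
- eraser: bystander: white eraser, 22 x 52 mm, at the front edge of the bench
- tally_counter: bystander: steel hand tally counter, 57 x 71 mm, right of the lure
- ring_string: bystander: wire loop with metal rings, 73 x 94 mm, right of the lure
Things that resemble listed ones, but are neither listed nor needed, are in the scene too. What is shaped like the battery but pink is not meant.

How it is judged:
By the outcome, as a careful person would: the job done as asked, in the order asked, and still so for the second after the job is handed in, with the robot touching nothing.
It also fails if it takes over 64 s, if anything falls off the work surface, if the arm or the gripper's body presses on something with over 40 N, if the wrist force passes 120 N, or if a joint passes its speed limit or range.

## Working session

There is one attempt and no reset: what is moved stays moved. The work goes in short steps, Python scripts to look and compute and a tool call to move; the robot and the scene stay as the last step left them, time stands still between calls to the robot, and variables do not carry over. Pictures are saved under pics/ and viewed, at most 10 in all, crops included, and the job is handed in when it is done.

Besides the shell and the picture viewer there is one more tool, called after "Call:" by a JSON object that holds its "api" and its "payload". move_arm: Moves the arm, as the interface text tells. Its arguments: {"type":"object","properties":{"plan":{"type":"string"},"grip_force":{"type":"number"}},"required":["plan"]}

```bash
ls; mkdir -p pics; cat > h.py <<'E'
import numpy as np, cv2
from rig import env, viewer, recognise, pinpoint
def ray(cam,px):
    c=viewer.calibration(cam); K=np.array([[c['fx'],0,c['cx']],[0,c['fy'],c['cy']],[0,0,1.]])
    u=cv2.undistortPoints(np.array(px,float).reshape(-1,1,2),K,np.array([c['k1'],0,0,0,0.])).reshape(-1,2)
    return np.c_[u,np.ones(len(u))],np.array(c['R']),np.array(c['t'])
def atz(cam,px,z):
    d,R,t=ray(cam,px); o=-R.T@t; w=d@R
    return o+w*((z-o[2])/w[:,2])[:,None]
def atdepth(cam,px,dep):
    d,R,t=ray(cam,px); return (d*np.asarray(dep)[:,None]-t)@R
def proj(cam,X):
    c=viewer.calibration(cam); K=np.array([[c['fx'],0,c['cx']],[0,c['fy'],c['cy']],[0,0,1.]])
    p,_=cv2.projectPoints(np.array(X,float).reshape(-1,3),cv2.Rodrigues(np.array(c['R']))[0],np.array(c['t']),K,np.array([c['k1'],0,0,0,0.]))
    return p.reshape(-1,2)
E
python3 - <<'E'
from h import *
for cam in('scene','top'):
    im,d=viewer.get_image(cam); cv2.imwrite(f'pics/{cam}0.png',im[:,:,::-1]); np.savez(f'{cam}0.npz',im=im,d=d)
    for n in('battery','battery_nose','bay_seat','lip_crest','power_tab','lure','contacts'):
        r=pinpoint(cam,n)[:3]; print(cam,n,[(np.round(x['pixel'],1).tolist(),round(x['conf'],2)) for x in r])
    print([(np.round(x['extent'],0).tolist(),round(x['conf'],2)) for x in recognise(cam,'battery')[:3]])
c=viewer.calibration('top');print(c)
s=env.observe();print(s['position'],s['tool_rot'],s['grip_width'],s['time_s'],s['ft_force'])
E
```

```text
pics
scene battery [([250.9, 242.6], 0.89), ([215.3, 256.8], 0.86), ([240.7, 216.6], 0.83)]
scene battery_nose [([263.9, 237.8], 0.76), ([223.4, 219.8], 0.69), ([208.9, 255.2], 0.56)]
scene bay_seat [([362.3, 267.8], 0.79), ([265.7, 236.5], 0.7), ([314.4, 246.4], 0.46)]
scene lip_crest [([348.4, 267.0], 0.84), ([317.1, 248.1], 0.5)]
scene power_tab [([316.0, 246.8], 0.55)]
scene lure [([351.2, 270.7], 0.62)]
scene contacts [([237.6, 277.5], 0.27)]
[([252.0, 244.0, 33.0, 17.0], 0.8), ([240.0, 219.0, 25.0, 12.0], 0.61), ([211.0, 257.0, 23.0, 17.0], 0.57)]
top battery [([245.0, 312.4], 0.98), ([178.8, 252.4], 0.71), ([239.0, 268.0], 0.69)]
top battery_nose [([238.8, 252.4], 0.91), ([178.2, 267.8], 0.61), ([229.6, 311.9], 0.57)]
top bay_seat [([339.5, 202.2], 0.73)]
top lip_crest [([335.4, 213.8], 0.78)]
top power_tab []
top lure [([326.6, 206.8], 0.8)]
top contacts []
[([238.0, 265.0, 20.0, 30.0], 0.9), ([244.0, 311.0, 36.0, 25.0], 0.86), ([180.0, 253.0, 26.0, 31.0], 0.79)]
{'fx': 457.99744032884917, 'fy': 457.99744032884917, 'cx': 315.31575219711436, 'cy': 237.25522132144624, 'k1': -0.07212770985813084, 'R': array([[ 0.02810971, -0.99958822, -0.00576476],
       [-0.99087966, -0.02710358, -0.13199579],
       [ 0.13178519,  0.00942255, -0.99123351]]), 't': array([0.02313864, 0.51748003, 0.96161589])}
[0.12366871 0.53589083 0.23133349] [[-9.74389816e-01  2.24865487e-01  1.67663965e-05]
 [ 2.24865487e-01  9.74389816e-01  1.58978192e-05]
 [-1.27621352e-05  1.92608570e-05 -1.00000000e+00]] 0.08543678001513466 0.9 [-0.13285601 -0.81666963  0.10010812]
```

```bash
python3 - <<'E'
import cv2
a=cv2.imread('pics/top0.png')[150:350,150:450]; cv2.imwrite('pics/topc.png',cv2.resize(a,(800,533),interpolation=cv2.INTER_CUBIC))
a=cv2.imread('pics/scene0.png')[160:360,150:450]; cv2.imwrite('pics/scenec.png',cv2.resize(a,(800,533),interpolation=cv2.INTER_CUBIC))
E
```

```text
(no output)
```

View pics/topc.png

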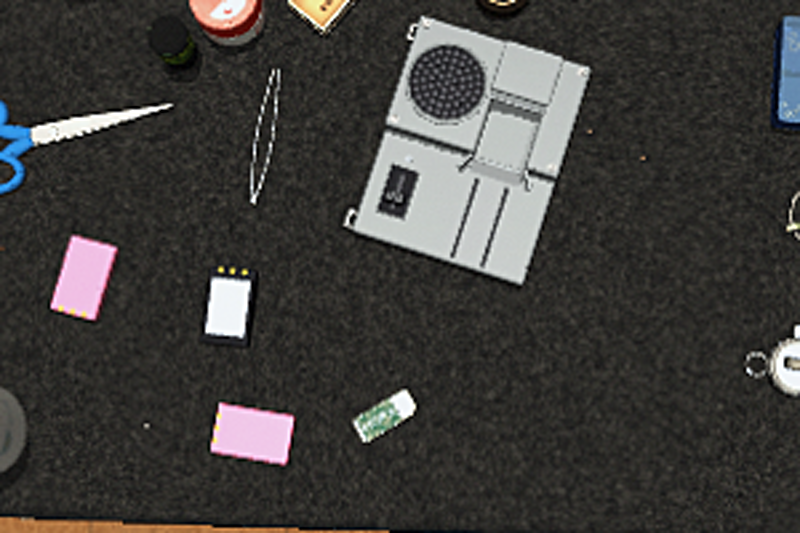

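View pics/scenec.png

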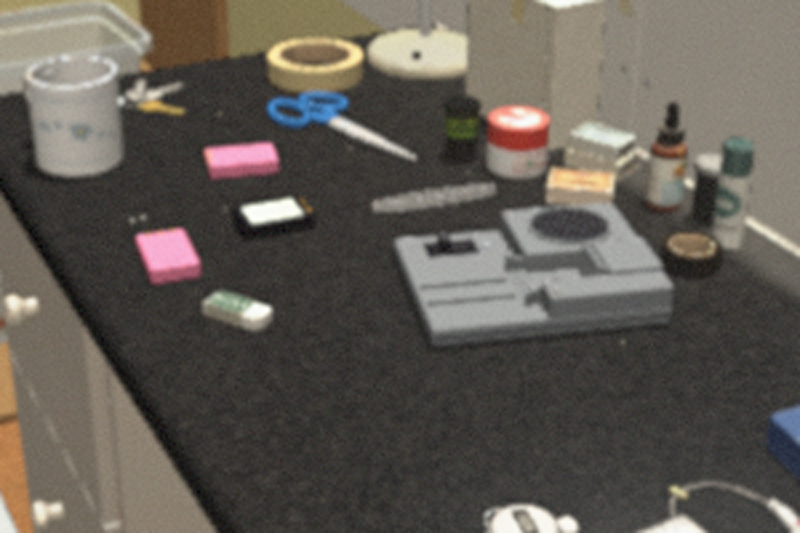

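The top view shows the true battery (black with a white label) at about pixel (236,265), nose up. Two pink decoys lie nearby. The lure is yawed, with its deck towards the robot and its bay at the right. Next I'll fit the poses by silhouette.

```bash
cat > fit.py <<'E'
from h import *
from scipy.optimize import minimize
S=4
def T(p,P):
    c,s=np.cos(p[2]),np.sin(p[2]); P=np.array(P,float)/1e3
    return np.c_[p[0]+c*P[:,0]-s*P[:,1],p[1]+s*P[:,0]+c*P[:,1],P[:,2]]
def box(x0,x1,y0,y1,z0,z1): return [(x,y,z) for x in(x0,x1) for y in(y0,y1) for z in(z0,z1)]
def sil(cam,p,boxes,sh):
    m=np.zeros(sh,np.uint8)
    for b in boxes:
        q=(proj(cam,T(p,b))+.5)*S
        cv2.fillConvexPoly(m,cv2.convexHull(np.round(q*16).astype(np.int32)),1,shift=4)
    return m
def fit(cam,mask,boxes,p0):
    M=cv2.resize(mask.astype(np.float32),None,fx=S,fy=S,interpolation=cv2.INTER_LINEAR)>.5
    def f(v):
        p=np.array(p0)+np.array(v)*[1e-3,1e-3,.01]
        m=sil(cam,p,boxes,M.shape)>0
        return 1-(m&M).sum()/(m|M).sum()
    r=minimize(f,[0,0,0],method='Nelder-Mead',options=dict(initial_simplex=[[0,0,0],[8,0,0],[0,8,0],[0,0,8]],xatol=.02,fatol=1e-5))
    return np.array(p0)+r.x*[1e-3,1e-3,.01],r.fun
LURE=[box(-100,-22,-75,75,0,19),box(-9,90,-75,75,0,37),box(-22,-9,-75,75,0,19)]
BAT=[box(-32,32,-20,20,0,14)]
E
python3 - <<'E'
from fit import *
z=np.load('top0.npz'); im=z['im']; hsv=cv2.cvtColor(im,cv2.COLOR_RGB2HSV)
# lure: initial from corners
cr=lambda x,y:(150+(x+.5)/2.667-.5,150+(y+.5)/2.667-.5)
A=atz('top',[cr(424,17),cr(590,68)],.037); B=atz('top',[cr(347,228),cr(523,283)],.019)
c=(A.sum(0)+B.sum(0))/4; yaw=np.arctan2(*((A.mean(0)-B.mean(0))[[1,0]]))
d=A.mean(0)-B.mean(0); print(A,B,'len',np.hypot(*d[:2]),np.rad2deg(yaw))
p0=[c[0]+.005*np.cos(yaw),c[1]+.005*np.sin(yaw),yaw]
m=((hsv[...,2]>95)&(hsv[...,1]<50)).astype(np.uint8); m[:150]=0
n,l,st,_=cv2.connectedComponentsWithStats(m)
u,v=np.round(cr(400,250)).astype(int); u,v=int(330),int(232)
k=l[v,u]; print('k',k,st[k])
mm=cv2.morphologyEx((l==k).astype(np.uint8),cv2.MORPH_CLOSE,np.ones((19,19)))
mm=cv2.morphologyEx(mm,cv2.MORPH_OPEN,np.ones((9,9)))
p,e=fit('top',mm,LURE,p0); print('lure',p.round(4),np.rad2deg(p[2]),e)
# battery : label white centre for start
w=(hsv[...,2]>180)&(hsv[...,1]<40); n,l2,st2,_=cv2.connectedComponentsWithStats(w.astype(np.uint8)); k2=l2[265,236]; ys,xs=np.where(l2==k2); print('label n',len(xs),xs.mean(),ys.mean())
r=cv2.minAreaRect(np.c_[xs,ys].astype(np.float32)); print(r, atz('top',cv2.boxPoints(r),.014).round(4))
N=atz('top',[(xs.mean(),ys.mean())],.014)[0]; print('label centre',N)
print('nose nn',atz('top',[(238.8,252.4)],.007))
np.save('lure.npy',p)
big=cv2.resize(im[145:285,170:400],None,fx=3.4,fy=3.4,interpolation=cv2.INTER_CUBIC)[:,:,::-1].copy()
D=lambda P:[tuple(int(a) for a in ((q-[170,145]+.5)*3.4)) for q in proj('top',T(p,P))]
for loop in([(-100,-75,19),(-100,75,19),(-22,75,19),(-22,-75,19)],[(-9,-75,37),(-9,75,37),(90,75,37),(90,-75,37)],[(-9,-3.5,37),(-9,-46.5,37),(37,-46.5,37),(37,-3.5,37)],[(-67.5,40,31),(-67.5,56,31),(-58.5,56,31),(-58.5,40,31)],[(-12,-3.5,23),(-12,-46.5,23)]):
    cv2.polylines(big,[np.array(D(loop))],True,(0,0,255),1)
cv2.imwrite('pics/fit1.png',big)
E
```

```text
[[ 0.69820411  0.05737885  0.037     ]
 [ 0.65814486 -0.08161191  0.037     ]] [[ 0.52117059  0.11628933  0.019     ]
 [ 0.47943291 -0.03044736  0.019     ]] len 0.18619301320889742 -17.193151550187647
k 14 [ 279  156   93  101 4759]
lure [ 0.5958  0.0141 -0.2777] -15.908355935016468 0.13359880327834317
label n 305 234.9672131147541 264.8098360655738
((234.9615478515625, 264.8077087402344), (14.263994216918945, 21.20993995666504), 7.125016689300537) [[0.4313 0.231  0.014 ]
 [0.478  0.2275 0.014 ]
 [0.475  0.1958 0.014 ]
 [0.4283 0.1994 0.014 ]]
label centre [0.4530958  0.21341912 0.014     ]
nose nn [[0.48152098 0.20750014 0.007     ]]
```

View pics/fit1.png

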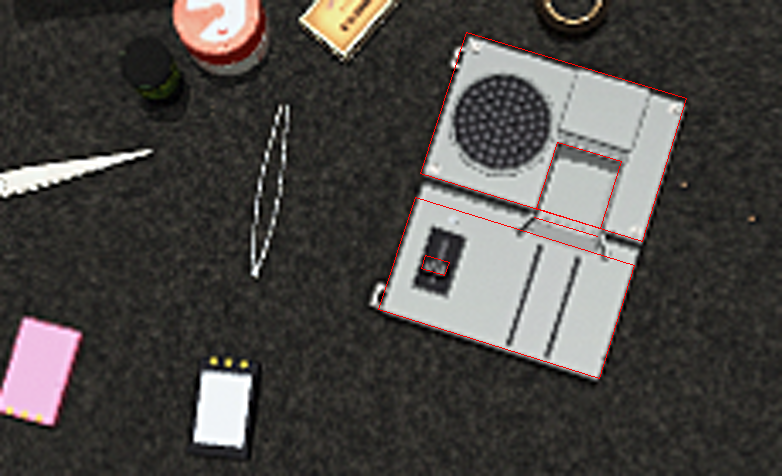

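The overlay matches the lure's corners, its bay and the tab to about a millimetre. I'll refine it with edges and locate the battery from depth and the label.

```bash
cat > ref.py <<'E'
from fit import *
z=np.load('top0.npz'); im=z['im']; g=cv2.GaussianBlur(im.mean(2).astype(np.float32),(0,0),.7)
def samp(P): 
    q=proj('top',P).astype(np.float32); return cv2.remap(g,q[:,:1],q[:,1:],cv2.INTER_CUBIC)[:,0]
def edgefit(p0,edges,step=2.5):
    # edges: (A,B,outward 2d) mm; score = inside - outside
    def f(v):
        p=np.array(p0)+v*np.array([1e-3,1e-3,.01]); s=0;n=0
        for A,B,o in edges:
            t=np.linspace(.06,.94,60)[:,None]; P=np.array(A)*(1-t)+np.array(B)*t; o=np.array([*o,0.])
            d=samp(T(p,P-step*o))-samp(T(p,P+step*o)); s+=d.sum();n+=60
        return -s/n
    r=minimize(f,[0,0,0],method='Nelder-Mead',options=dict(initial_simplex=[[0,0,0],[3,0,0],[0,3,0],[0,0,4]],xatol=.01))
    return np.array(p0)+r.x*[1e-3,1e-3,.01],r.fun
def rect(x0,x1,y0,y1,z): return [((x0,y0,z),(x0,y1,z),(-1,0)),((x1,y0,z),(x1,y1,z),(1,0)),((x0,y0,z),(x1,y0,z),(0,-1)),((x0,y1,z),(x1,y1,z),(0,1))]
if __name__=='__main__':
    p=np.load('lure.npy')
    d=rect(-100,-22,-75,75,19);h=rect(-9,90,-75,75,37)
    pl,e=edgefit(p,[d[0],d[2],h[1],h[2],h[3]]); print('lure',pl.round(5),np.rad2deg(pl[2]),e); np.save('lure.npy',pl)
    for L,W in((46,31),(48,32),(50,32)):
        pb,e=edgefit([.453,.2134,-.08],rect(-L/2,L/2,-W/2,W/2,14)); print('label',L,W,pb.round(4),np.rad2deg(pb[2]),e)
    D=z['d']; ys,xs=np.mgrid[240:292,215:262]; X=atdepth('top',np.c_[xs.ravel(),ys.ravel()],D[240:292,215:262].ravel())
    b=np.median(X[:,2]); print('bench z',b); mk=X[:,2]>b+.007
    mm=np.zeros((480,640),np.uint8); mm[240:292,215:262]=mk.reshape(52,47); n,l,st,_=cv2.connectedComponentsWithStats(mm); k=l[265,236]
    print('depth mask',st[k]); pb2,e=fit('top',(l==k),BAT,[*pb]); print('battery depth',pb2.round(4),np.rad2deg(pb2[2]),e)
    gold=(im[...,0].astype(int)-im[...,2]>60); yy,xx=np.where(gold[245:262,222:252]); q=np.c_[xx+222,yy+245]; print(q.tolist()); print('gold',atz('top',[q.mean(0)],.012))
    H=D[150:262,275:380]; 
    for P in([-60,-25,19],[40,55,39],[60,-65,37]):
        u=proj('top',T(pl,[P]))[0]; i,j=np.round(u).astype(int); print(P,atdepth('top',[u],[np.median(D[j-1:j+2,i-1:i+2])])[0].round(4))
E
python3 ref.py
```

```text
lure [ 0.59441  0.01415 -0.28969] -16.598278175089902 -131.6049041748047
label 46 31 [ 0.4531  0.2134 -0.075 ] -4.299906161694991 -188.2456817626953Traceback (most recent call last):
  File "ref.py", line 21, in <module>
    pb,e=edgefit([.453,.2134,-.08],rect(-L/2,L/2,-W/2,W/2,14)); print('label',L,W,pb.round(4),np.rad2deg(pb[2]),e)
         ~~~~~~~^^^^^^^^^^^^^^^^^^^^^^^^^^^^^^^^^^^^^^^^^^^^^^
  File "ref.py", line 13, in edgefit
    r=minimize(f,[0,0,0],method='Nelder-Mead',options=dict(initial_simplex=[[0,0,0],[3,0,0],[0,3,0],[0,0,4]],xatol=.01))
    res = _minimize_neldermead(fun, x0, args, callback, bounds=bounds,
                               **options)
    fxc = func(xc)
    fx = function(np.copy(x), *(wrapper_args + args))
  File "ref.py", line 11, in f
    d=samp(T(p,P-step*o))-samp(T(p,P+step*o)); s+=d.sum();n+=60
                          ~~~~^^^^^^^^^^^^^^^
  File "ref.py", line 4, in samp
    q=proj('top',P).astype(np.float32); return cv2.remap(g,q[:,:1],q[:,1:],cv2.INTER_CUBIC)[:,0]
      ~~~~^^^^^^^^^
  File "h.py", line 13, in proj
    c=viewer.calibration(cam); K=np.array([[c['fx'],0,c['cx']],[0,c['fy'],c['cy']],[0,0,1.]])
ValueError: time passes only in moves, steps and waits
```

```bash
sed -i 's/viewer.calibration(cam)/CAL(cam)/; s/^def ray/import functools\nCAL=functools.cache(lambda c: viewer.calibration(c))\ndef ray/' h.py; python3 ref.py
```

```text
lure [ 0.59441  0.01415 -0.28969] -16.598278175089902 -131.6049041748047
label 46 31 [ 0.4531  0.2134 -0.075 ] -4.299906161694991 -188.2456817626953
label 48 32 [ 0.4531  0.2133 -0.0774] -4.4343632251841 -189.56011962890625
label 50 32 [ 0.4529  0.2133 -0.0761] -4.35809612333474 -171.1753387451172
bench z -0.0019433725149698385
depth mask [225 250  22  31 531]
battery depth [ 0.4537  0.214  -0.0848] -4.858082728372903 0.06472992378217168
[[232, 250], [233, 250], [237, 250], [232, 251], [233, 251], [236, 251], [237, 251], [241, 251], [242, 251], [236, 252], [237, 252], [241, 252], [242, 252]]
gold [[0.48387396 0.21112408 0.012     ]]
[-60, -25, 19] [0.5301 0.0073 0.0165]
[40, 55, 39] [0.6496 0.0556 0.0346]
[60, -65, 37] [ 0.6341 -0.0655  0.0342]
```

```bash
python3 - <<'E'
from ref import *
p=np.load('lure.npy'); d=rect(-100,-22,-75,75,19);h=rect(-9,90,-75,75,37); d0=rect(-100,-22,-75,75,0)
bay=[((-5,-3.5,37),(35,-3.5,37),(0,1)),((-5,-46.5,37),(35,-46.5,37),(0,-1))]
for n,E in(('nofront',[d[2],h[1],h[2],h[3]]),('front z0',[d0[0],d[2],h[1],h[2],h[3]]),('front z19',[d[0],d[2],h[1],h[2],h[3]])):
  for s in(1.5,2.5,4):
    q,e=edgefit(p,E,s); print(n,s,q.round(4),np.rad2deg(q[2]).round(2),e)
# profile across front edge and rear edge
for nm,X,zz in(('front',range(-108,-92,1),19),('rear',range(84,97),37)):
    print(nm,[int(samp(T(q,[(x,y,zz) for y in range(-65,66,5)])).mean()) for x in X])
for nm,Y,X,zz in(('left',range(68,82),range(0,85,5),37),('right',range(-82,-68),range(0,85,5),37),('rightdeck',range(-82,-68),range(-95,-25,5),19)):
    print(nm,[int(samp(T(q,[(x,y,zz) for x in X])).mean()) for y in Y])
E
```

```text
nofront 1.5 [ 0.5932  0.0144 -0.2902] -16.63 -91.72544860839844
nofront 2.5 [ 0.5934  0.0144 -0.291 ] -16.67 -130.2622528076172
nofront 4 [ 0.5936  0.0146 -0.2858] -16.38 -154.38876342773438
front z0 1.5 [ 0.596   0.0136 -0.2925] -16.76 -82.64391326904297
front z0 2.5 [ 0.5957  0.0138 -0.2924] -16.75 -120.30448150634766
front z0 4 [ 0.5955  0.0141 -0.2864] -16.41 -149.6784210205078
front z19 1.5 [ 0.5943  0.0141 -0.2893] -16.57 -92.18295288085938
front z19 2.5 [ 0.5944  0.0142 -0.2897] -16.6 -131.6049041748047
front z19 4 [ 0.5945  0.0143 -0.2862] -16.4 -156.57322692871094
front [41, 40, 38, 34, 28, 25, 30, 50, 84, 126, 162, 186, 198, 201, 200, 198]
rear [195, 195, 189, 174, 147, 114, 82, 58, 45, 40, 39, 40, 40]
left [183, 191, 193, 186, 165, 133, 99, 74, 61, 57, 56, 52, 48, 44]
right [41, 40, 38, 36, 36, 40, 60, 94, 133, 166, 186, 196, 198, 197]
rightdeck [42, 41, 38, 35, 35, 45, 68, 106, 146, 178, 197, 204, 205, 204]
```

```bash
cat >> h.py <<'E'
LP=np.array([.5942,.0143,np.deg2rad(-16.55)])
def lw(x,y,z):
    c,s=np.cos(LP[2]),np.sin(LP[2]); return np.array([LP[0]+(c*x-s*y)/1e3,LP[1]+(s*x+c*y)/1e3,z/1e3])
def go(target,yaxis_deg=None):
    s=env.observe(); R=np.array(s['tool_rot']); d=R.T@(np.array(target)-s['position'])
    h=np.rad2deg(np.arctan2(R[1,1],R[0,1])); t=0
    if yaxis_deg is not None: t=-((yaxis_deg-h+90)%180-90)
    L=np.array(s['position'])-[LP[0],LP[1],0]; c,q=np.cos(LP[2]),np.sin(LP[2])
    print('t',round(s['time_s'],2),'pos',np.round(s['position'],4),'lure mm',np.round([1e3*(c*L[0]+q*L[1]),1e3*(-q*L[0]+c*L[1]),1e3*L[2]],1),'F',np.round(s['ft_force'],2),'w',round(s['grip_width'],4),'gf',s['gripper_force'])
    print('tool shift',np.round(d,4),'tool z turn rad',round(np.deg2rad(t),4), 'q6',np.round(s['q'],1))
E
python3 -c "
from h import *
go([.4532,.2136,.12],85.5); print(lw(-60,-25,19))"
```

```text
t 0.9 pos [0.1237 0.5359 0.2313] lure mm [-599.6  366.   231.3] F [-0.13 -0.82  0.1 ] w 0.0854 gf 0.0
tool shift [-0.3936 -0.2399  0.1113] tool z turn rad -0.1483 q6 [ 64.7  21.8  74.3  -0.   83.9 -12.3]
[0.52956441 0.00742683 0.019     ]
```

Call:
{"api": "move_arm", "payload": {"plan": "-0.0394 -0.024 0 0 0 0 0.06;-0.0394 -0.024 0 0 0 0 0.06;-0.0394 -0.024 0 0 0 0 0.06;-0.0394 -0.024 0 0 0 0 0.06;-0.0394 -0.024 0 0 0 0 0.06;-0.0394 -0.024 0 0 0 0 0.06;-0.0394 -0.024 0 0 0 0 0.06;-0.0394 -0.024 0 0 0 0 0.06;-0.0394 -0.024 0 0 0 0 0.06;-0.0394 -0.024 0 0 0 0 0.06;0 0 0.05 0 0 -0.148 0.06;0 0 0.05 0 0 0 0.06"}}

```text
time_s: 2.4
position: [0.4542, 0.2129, 0.1304]
tool_rot: [[-0.997, 0.078, 0.002], [0.078, 0.997, 0.0], [-0.002, 0.0, -1.0]]
ft_force: [0.3, 0.2, -0.7]
grip_width: 0.0599
gripper_force: 0.0
```

```bash
python3 -c "
from h import *
go([.4532,.2136,.0],85.5)"
```

```text
t 2.4 pos [0.4542 0.2129 0.1304] lure mm [-190.8  150.5  130.4] F [ 0.29  0.15 -0.7 ] w 0.0599 gf 0.0
tool shift [0.0012 0.0005 0.1304] tool z turn rad 0.0001 q6 [ 11.6  22.9  91.2   0.   65.8 -73.9]
```

Call:
{"api": "move_arm", "payload": {"plan": "0 0 0.045 0 0 0 0.06;0 0 0.045 0 0 0 0.06;0 0 0.02 0 0 0 0.06;0 0 0.012 0 0 0 0.06;0 0 0.008 0 0 0 0.06;0 0 0 0 0 0 0.06;0 0 0 0 0 0 0.06", "grip_force": 25}}

```text
time_s: 3.28
position: [0.454, 0.2135, 0.002]
tool_rot: [[-0.997, 0.079, 0.001], [0.079, 0.997, 0.0], [-0.001, 0.0, -1.0]]
ft_force: [0.1, 0.1, -0.3]
grip_width: 0.0601
gripper_force: 0.0
```

```bash
python3 - <<'E'
from h import *
go([.4532,.2136,.0],85.5)
im,d=viewer.get_image('top'); a=im[200:330,170:330,::-1]
im2,d=viewer.get_image('scene'); b=im2[190:300,190:330,::-1]
cv2.imwrite('pics/g1.png',np.vstack([cv2.resize(a,(480,390)),cv2.resize(b,(480,200*0+377))])[:600*2]) if 0 else cv2.imwrite('pics/g1.png',np.hstack([cv2.resize(a,(400,325),interpolation=cv2.INTER_CUBIC),cv2.resize(b,(400,325),interpolation=cv2.INTER_CUBIC)]))
E
```

```text
t 3.27 pos [0.454  0.2135 0.002 ] lure mm [-191.2  151.     2. ] F [ 0.09  0.09 -0.31] w 0.0601 gf 0.0
tool shift [ 0.0008 -0.      0.002 ] tool z turn rad -0.0002 q6 [ 11.6  34.2  98.9  -0.   46.8 -73.8]
```

View pics/g1.png

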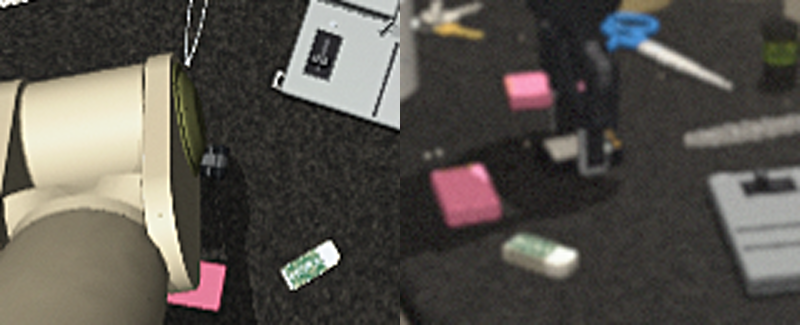

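The scene view shows the near finger at (595,150) straddling the battery, with the label at (565,148) and the gold contacts at (615,143). I'll close the gripper and lift.

Call:
{"api": "move_arm", "payload": {"plan": "0 0 0.002 0 0 0 0.06;0 0 0 0 0 0 0.036;0 0 0 0 0 0 0.036;0 0 0 0 0 0 0.036;0 0 0 0 0 0 0.036;0 0 0 0 0 0 0.036", "grip_force": 30}}

```text
time_s: 4.12
position: [0.4536, 0.2135, -0.0005]
tool_rot: [[-0.997, 0.079, 0.0], [0.079, 0.997, 0.0], [-0.0, 0.0, -1.0]]
ft_force: [-1.0, 0.5, 4.9]
grip_width: 0.0392
gripper_force: 31.0
```

```bash
python3 -c "
from h import *
go([.4532,.2136,.06],90-16.55)"
```

```text
t 4.12 pos [ 0.4536  0.2135 -0.0005] lure mm [-191.5  150.9   -0.5] F [-1.04  0.54  4.94] w 0.0392 gf 30.99810540676117
tool shift [ 0.0004  0.0001 -0.0605] tool z turn rad 0.21 q6 [ 11.6  34.4  99.1   0.   46.5 -73.8]
```

Call:
{"api": "move_arm", "payload": {"plan": "0 0 -0.01 0 0 0 0.036;0 0 -0.02 0 0 0 0.036;0 0 -0.04 0 0 0 0.036;0 0 0 0 0 0.105 0.036;0 0 0 0 0 0.105 0.036;0 0 0 0 0 0 0.036"}}

```text
time_s: 4.88
position: [0.4536, 0.2134, 0.0696]
tool_rot: [[-0.959, 0.284, 0.0], [0.284, 0.959, 0.0], [-0.0, 0.0, -1.0]]
ft_force: [1.0, -0.8, -1.4]
grip_width: 0.0393
gripper_force: 30.7
```

```bash
python3 -c "
from h import *
go(lw(-59,-25,50),90-16.55)"
```

```text
t 4.88 pos [0.4536 0.2134 0.0696] lure mm [-191.5  150.8   69.6] F [ 0.99 -0.83 -1.36] w 0.0393 gf 30.658952593803406
tool shift [-0.1323 -0.1759  0.0196] tool z turn rad 0.001 q6 [ 11.6  27.8  95.4  -0.   56.8 -61.9]
```

Call:
{"api": "move_arm", "payload": {"plan": "-0.022 -0.0293 0 0 0 0 0.036;-0.022 -0.0293 0 0 0 0 0.036;-0.022 -0.0293 0 0 0 0 0.036;-0.022 -0.0293 0 0 0 0 0.036;-0.022 -0.0293 0 0 0 0 0.036;-0.0223 -0.0294 0 0 0 0 0.036;0 0 0.02 0 0 0 0.036;0 0 0 0 0 0 0.036;0 0 0 0 0 0 0.036"}}

```text
time_s: 6.0
position: [0.5304, 0.0075, 0.0498]
tool_rot: [[-0.959, 0.283, 0.0], [0.283, 0.959, -0.0], [-0.0, 0.0, -1.0]]
ft_force: [-0.6, -0.1, -0.3]
grip_width: 0.0392
gripper_force: 30.6
```

```bash
python3 - <<'E'
from h import *
go(lw(-59,-25,22),90-16.55)
im,d=viewer.get_image('top'); a=im[160:280,270:400,::-1]
im2,d=viewer.get_image('scene'); b=im2[200:310,270:420,::-1]
cv2.imwrite('pics/g2.png',np.hstack([cv2.resize(a,(400,369),interpolation=cv2.INTER_CUBIC),cv2.resize(b,(400,369),interpolation=cv2.INTER_CUBIC)]))
E
```

```text
t 6.0 pos [0.5304 0.0075 0.0498] lure mm [-59.2 -24.7  49.8] F [-0.62 -0.09 -0.31] w 0.0392 gf 30.6462424993515
tool shift [-0.0002 -0.0003  0.0278] tool z turn rad 0.0015 q6 [-12.   31.7  91.9   0.   56.4 -85.5]
```

View pics/g2.png

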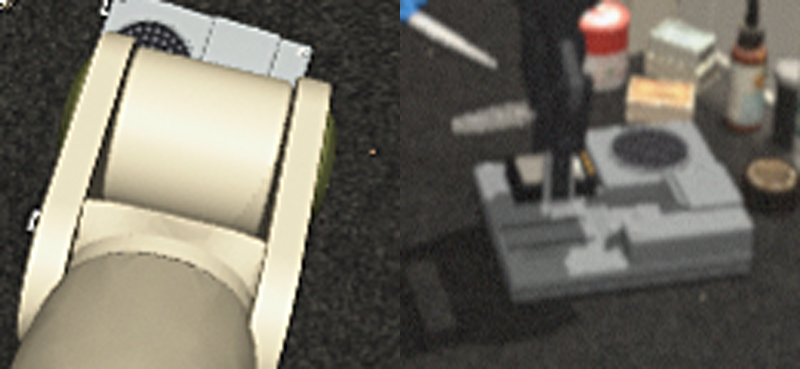

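The battery is held level above the deck with its contacts (585,170) towards the bay. I'll lower it slowly.

Call:
{"api": "move_arm", "payload": {"plan": "0 0 0.015 0 0 0 0.036;0 0 0.008 0 0 0 0.036;0 0 0.003 0 0 0 0.036;0 0 0.002 0 0 0 0.036;0 0 0.001 0 0 0 0.036;0 0 0 0 0 0 0.036"}}

```text
time_s: 6.85
position: [0.5304, 0.0071, 0.0204]
tool_rot: [[-0.959, 0.285, 0.0], [0.285, 0.959, -0.0], [-0.0, 0.0, -1.0]]
ft_force: [0.1, 0.6, -1.3]
grip_width: 0.0394
gripper_force: 30.7
```

Call:
{"api": "move_arm", "payload": {"plan": "0 0 0.0007 0 0 0 0.036;0 0 0.0007 0 0 0 0.036;0 0 0 0 0 0 0.036"}}

```text
time_s: 7.22
position: [0.5303, 0.0071, 0.0189]
tool_rot: [[-0.959, 0.285, 0.0], [0.285, 0.959, -0.0], [-0.0, 0.0, -1.0]]
ft_force: [0.4, 0.1, -1.7]
grip_width: 0.0391
gripper_force: 30.7
```

Call:
{"api": "move_arm", "payload": {"plan": "0 0 0.0005 0 0 0 0.036;0 0 0.0005 0 0 0 0.036;0 0 0 0 0 0 0.036"}}

```text
time_s: 7.6
position: [0.5304, 0.0071, 0.0185]
tool_rot: [[-0.959, 0.285, 0.0], [0.285, 0.959, -0.0], [-0.0, -0.0, -1.0]]
ft_force: [-2.0, 0.1, 6.0]
grip_width: 0.039
gripper_force: 31.4
```

Call:
{"api": "move_arm", "payload": {"plan": "0 0 0 0 0 0 0.055;0 0 0 0 0 0 0.055;0 0 -0.01 0 0 0 0.055;0 0 -0.05 0 0 0 0.055;0.0553 0 0 0 0 0 0;0 0 0 0 0 0 0;0 0 0 0 0 0 0;0 0 0 0 0 0 0;0 0 0 0 0 0 0"}}

```text
time_s: 8.72
position: [0.4779, 0.0227, 0.0778]
tool_rot: [[-0.959, 0.285, 0.0], [0.285, 0.959, -0.0], [-0.0, 0.0, -1.0]]
ft_force: [0.3, 0.5, -1.0]
grip_width: -0.0
gripper_force: 0.0
```

```bash
python3 - <<'E'
from h import *
go(lw(-114,-25,27),90-16.55)
im,d=viewer.get_image('top'); a=im[160:280,270:400,::-1]
im2,d=viewer.get_image('scene'); b=im2[200:310,270:420,::-1]
cv2.imwrite('pics/g3.png',np.hstack([cv2.resize(a,(400,369),interpolation=cv2.INTER_CUBIC),cv2.resize(b,(400,369),interpolation=cv2.INTER_CUBIC)]))
E
```

```text
t 8.72 pos [0.4779 0.0227 0.0778] lure mm [-113.9  -25.1   77.8] F [ 0.28  0.47 -1.04] w -0.0 gf 0.0
tool shift [0.0001 0.0001 0.0508] tool z turn rad -0.0001 q6 [-11.5  25.3  98.5   0.   56.2 -84.9]
```

View pics/g3.png

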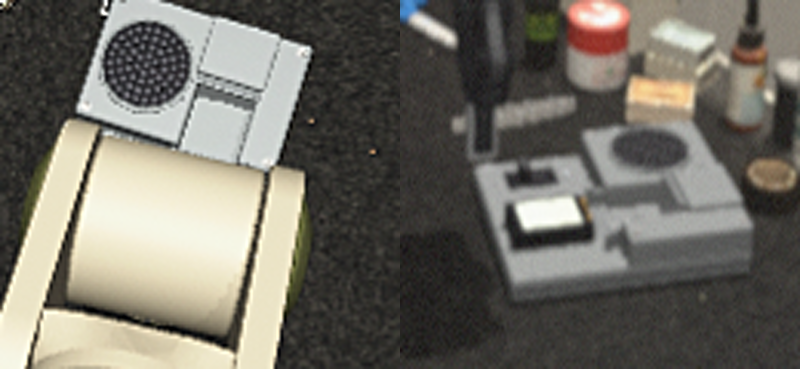

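The battery lies flat on the deck in front of the bay. Now I'll push its tail.

Call:
{"api": "move_arm", "payload": {"plan": "0 0 0.035 0 0 0 0;0 0 0.016 0 0 0 0;0 0 0 0 0 0 0;-0.005 0 0 0 0 0 0;-0.005 0 0 0 0 0 0;-0.004 0 0 0 0 0 0;-0.004 0 0 0 0 0 0;-0.004 0 0 0 0 0 0;-0.004 0 0 0 0 0 0;-0.004 0 0 0 0 0 0;-0.004 0 0 0 0 0 0;0 0 0 0 0 0 0"}}

```text
time_s: 10.32
position: [0.5106, 0.013, 0.0269]
tool_rot: [[-0.959, 0.285, 0.001], [0.285, 0.959, -0.0], [-0.001, 0.0, -1.0]]
ft_force: [0.8, -0.1, -0.2]
grip_width: -0.0004
gripper_force: 0.0
```

```bash
python3 - <<'E'
from h import *
go(lw(-60,-25,27),90-16.55)
im2,d=viewer.get_image('scene'); b=im2[215:305,280:410,::-1]
cv2.imwrite('pics/g4.png',cv2.resize(b,(650,450),interpolation=cv2.INTER_CUBIC))
E
```

```text
t 10.32 pos [0.5106 0.013  0.0269] lure mm [-79.8 -25.1  26.9] F [ 0.79 -0.12 -0.21] w -0.0004 gf 0.0
tool shift [-0.0198  0.0001 -0.0001] tool z turn rad -0.0001 q6 [-11.8  32.3  96.3  -0.   51.3 -85.3]
```

View pics/g4.png

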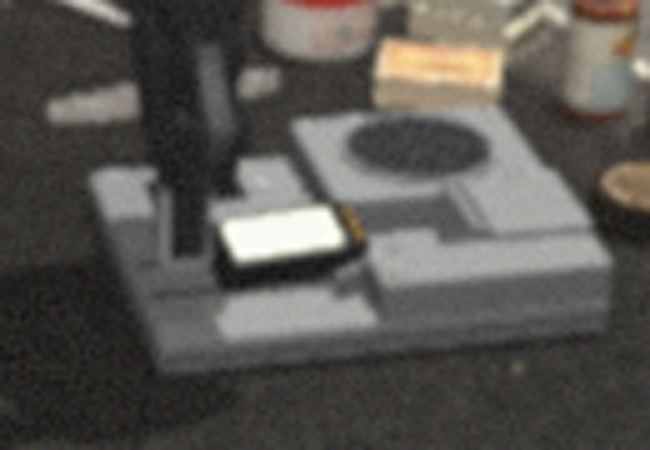

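The nose is climbing the lip and the ribs are guiding it. I'll keep pushing.

Call:
{"api": "move_arm", "payload": {"plan": "-0.003 0 0 0 0 0 0;-0.003 0 0 0 0 0 0;-0.003 0 0 0 0 0 0;-0.003 0 0 0 0 0 0;-0.003 0 0 0 0 0 0;-0.003 0 0 0 0 0 0;-0.003 0 0 0 0 0 0;-0.003 0 0 0 0 0 0;-0.003 0 0 0 0 0 0;-0.003 0 0 0 0 0 0;-0.003 0 0 0 0 0 0;0 0 0 0 0 0 0"}}

```text
time_s: 11.88
position: [0.5419, 0.0037, 0.027]
tool_rot: [[-0.959, 0.285, 0.001], [0.285, 0.959, -0.0], [-0.001, 0.0, -1.0]]
ft_force: [-0.8, 0.1, 1.2]
grip_width: 0.0001
gripper_force: 0.0
```

```bash
python3 - <<'E'
from h import *
go(lw(-30,-25,28),90-16.55)
im2,d=viewer.get_image('scene'); b=im2[215:305,280:410,::-1]
cv2.imwrite('pics/g5.png',cv2.resize(b,(650,450),interpolation=cv2.INTER_CUBIC))
E
```

```text
t 11.88 pos [0.5419 0.0037 0.027 ] lure mm [-47.1 -25.1  27. ] F [-0.77  0.08  1.18] w 0.0001 gf 0.0
tool shift [-0.0171  0.0001 -0.001 ] tool z turn rad -0.0 q6 [-12.1  34.5  91.2  -0.   54.3 -85.6]
```

View pics/g5.png

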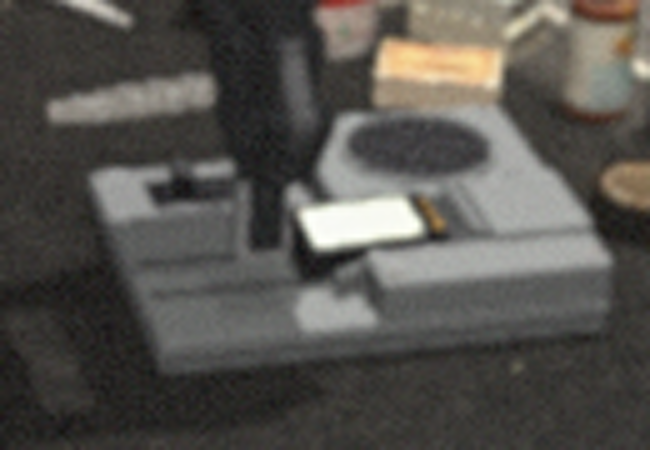

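The tail is at about x -36 and the centre of mass is past the crest. I'll back off so the nose tips down, go lower at the tail, and continue.

Call:
{"api": "move_arm", "payload": {"plan": "0.004 0 0 0 0 0 0;0 0 0.0045 0 0 0 0;0 0 0 0 0 0 0;-0.002 0 0 0 0 0 0;-0.002 0 0 0 0 0 0;-0.002 0 0 0 0 0 0;-0.002 0 0 0 0 0 0;-0.002 0 0 0 0 0 0;-0.002 0 0 0 0 0 0;-0.002 0 0 0 0 0 0;0 0 0 0 0 0 0;0 0 0 0 0 0 0"}}

```text
time_s: 13.42
position: [0.5512, 0.0009, 0.0225]
tool_rot: [[-0.959, 0.285, 0.0], [0.285, 0.959, -0.0], [-0.0, 0.0, -1.0]]
ft_force: [-0.7, 0.7, -0.9]
grip_width: -0.0001
gripper_force: 0.0
```

```bash
python3 - <<'E'
from h import *
go(lw(-33,-25,23),90-16.55)
im2,d=viewer.get_image('scene'); b=im2[215:305,280:410,::-1]
cv2.imwrite('pics/g6.png',cv2.resize(b,(650,450),interpolation=cv2.INTER_CUBIC))
E
```

```text
t 13.43 pos [0.5512 0.0009 0.0225] lure mm [-37.4 -25.   22.5] F [-0.67  0.74 -0.9 ] w -0.0001 gf 0.0
tool shift [-0.0044  0.     -0.0005] tool z turn rad 0.0 q6 [-12.2  35.5  89.9  -0.   54.6 -85.7]
```

View pics/g6.png

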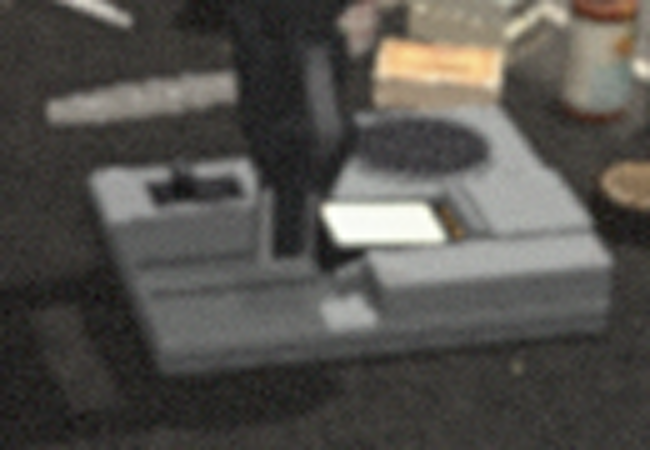

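The battery has tipped: the nose is down in the bay with gold at (452,222), and the tail is up on the lip. I'll raise the fingers a little and go on, checking the force.

Call:
{"api": "move_arm", "payload": {"plan": "0.0015 0 0 0 0 0 0;0 0 -0.0045 0 0 0 0;-0.0015 0 0 0 0 0 0;-0.0015 0 0 0 0 0 0;-0.0015 0 0 0 0 0 0;-0.0015 0 0 0 0 0 0;-0.0015 0 0 0 0 0 0;-0.0015 0 0 0 0 0 0;-0.0015 0 0 0 0 0 0;0 0 0 0 0 0 0;0 0 0 0 0 0 0"}}

```text
time_s: 14.85
position: [0.5599, -0.0016, 0.027]
tool_rot: [[-0.959, 0.285, 0.0], [0.285, 0.959, -0.0], [-0.0, -0.0, -1.0]]
ft_force: [-0.3, 0.4, 0.7]
grip_width: -0.0002
gripper_force: 0.0
```

```bash
python3 - <<'E'
from h import *
go(lw(-24,-25,31),90-16.55)
viewer.get_image('scene')
print([(np.round(x['pixel'],1),round(x['conf'],2)) for x in pinpoint('scene','battery_nose')[:3]],[(np.round(x['extent'],0),round(x['conf'],2)) for x in recognise('scene','battery')[:3]])
for z in (7,9): print(proj('scene',[lw(47.5,-25,19+z)]))
E
```

```text
t 14.85 pos [ 0.5599 -0.0016  0.027 ] lure mm [-28.4 -25.   27. ] F [-0.3   0.36  0.68] w -0.0002 gf 0.0
tool shift [-0.0044  0.     -0.004 ] tool z turn rad 0.0 q6 [-12.3  35.8  88.2  -0.   56.  -85.7]
[(array([207.3, 251.7]), 0.71), (array([227.5, 218.5]), 0.62), (array([372.7, 260.5]), 0.52)] [(array([241., 220.,  27.,  12.]), 0.85), (array([358., 263.,  28.,  13.]), 0.82)]
[[374.32613066 260.55088849]]
[[374.39377213 259.71905876]]
```

Call:
{"api": "move_arm", "payload": {"plan": "0.001 0 0 0 0 0 0;0 0 -0.005 0 0 0 0;-0.002 0 0 0 0 0 0;-0.001 0 0 0 0 0 0;-0.001 0 0 0 0 0 0;-0.001 0 0 0 0 0 0;0 0 0 0 0 0 0;0 0 0 0 0 0 0"}}

```text
time_s: 16.0
position: [0.5637, -0.0028, 0.0319]
tool_rot: [[-0.959, 0.285, 0.0], [0.285, 0.959, -0.0], [-0.0, 0.0, -1.0]]
ft_force: [-0.9, -0.8, -0.0]
grip_width: 0.0001
gripper_force: 0.1
```

Call:
{"api": "move_arm", "payload": {"plan": "-0.0005 0 0 0 0 0 0;-0.0005 0 0 0 0 0 0;0 0 0 0 0 0 0;0 0 0 0 0 0 0"}}

```text
time_s: 16.5
position: [0.5646, -0.003, 0.0319]
tool_rot: [[-0.959, 0.285, 0.0], [0.285, 0.959, -0.0], [-0.0, 0.0, -1.0]]
ft_force: [0.1, 0.6, -0.8]
grip_width: -0.0002
gripper_force: 0.1
```

Call:
{"api": "move_arm", "payload": {"plan": "-0.0005 0 0 0 0 0 0;-0.0005 0 0 0 0 0 0;0 0 0 0 0 0 0;0 0 0 0 0 0 0"}}

```text
time_s: 17.0
position: [0.5656, -0.0033, 0.032]
tool_rot: [[-0.959, 0.285, 0.0], [0.285, 0.959, -0.0], [-0.0, 0.0, -1.0]]
ft_force: [0.1, 0.6, -0.2]
grip_width: -0.0
gripper_force: 0.1
```

Call:
{"api": "move_arm", "payload": {"plan": "-0.0005 0 0 0 0 0 0;0 0 0 0 0 0 0;0 0 0 0 0 0 0"}}

```text
time_s: 17.38
position: [0.566, -0.0034, 0.0319]
tool_rot: [[-0.959, 0.285, -0.0], [0.285, 0.959, 0.0], [0.0, -0.0, -1.0]]
ft_force: [0.1, -0.2, -0.8]
grip_width: 0.0
gripper_force: 0.3
```

Call:
{"api": "move_arm", "payload": {"plan": "-0.0005 0 0 0 0 0 0;0 0 0 0 0 0 0;0 0 0 0 0 0 0"}}

```text
time_s: 17.75
position: [0.5662, -0.0035, 0.0319]
tool_rot: [[-0.959, 0.285, -0.001], [0.285, 0.959, 0.0], [0.001, -0.0, -1.0]]
ft_force: [-3.4, 0.8, 1.2]
grip_width: -0.0003
gripper_force: 1.7
```

Call:
{"api": "move_arm", "payload": {"plan": "-0.0005 0 0 0 0 0 0;0 0 0 0 0 0 0;0 0 0 0 0 0 0"}}

```text
time_s: 18.12
position: [0.5665, -0.0036, 0.0318]
tool_rot: [[-0.959, 0.285, -0.001], [0.285, 0.959, 0.0], [0.001, -0.0, -1.0]]
ft_force: [-4.6, 1.0, 1.8]
grip_width: -0.0004
gripper_force: 2.6
```

Call:
{"api": "move_arm", "payload": {"plan": "-0.0005 0 0 0 0 0 0;0 0 0 0 0 0 0;0 0 0 0 0 0 0"}}

```text
time_s: 18.5
position: [0.5669, -0.0037, 0.0318]
tool_rot: [[-0.959, 0.285, -0.001], [0.285, 0.959, 0.0], [0.001, -0.0, -1.0]]
ft_force: [-4.2, 1.0, 1.9]
grip_width: -0.0001
gripper_force: 2.7
```

Call:
{"api": "move_arm", "payload": {"plan": "-0.0005 0 0 0 0 0 0;0 0 0 0 0 0 0;0 0 0 0 0 0 0"}}

```text
time_s: 18.88
position: [0.5673, -0.0038, 0.0318]
tool_rot: [[-0.959, 0.285, -0.002], [0.285, 0.959, 0.0], [0.002, -0.0, -1.0]]
ft_force: [-5.0, 0.7, 1.7]
grip_width: -0.0
gripper_force: 2.9
```

Call:
{"api": "move_arm", "payload": {"plan": "-0.0005 0 0 0 0 0 0;0 0 0 0 0 0 0;0 0 0 0 0 0 0"}}

```text
time_s: 19.25
position: [0.5676, -0.0039, 0.0317]
tool_rot: [[-0.959, 0.285, -0.002], [0.285, 0.959, 0.0], [0.002, -0.0, -1.0]]
ft_force: [-6.6, 1.2, 2.1]
grip_width: 0.0001
gripper_force: 3.2
```

Call:
{"api": "move_arm", "payload": {"plan": "-0.0005 0 0 0 0 0 0;0 0 0 0 0 0 0;0 0 0 0 0 0 0"}}

```text
time_s: 19.62
position: [0.5679, -0.004, 0.0317]
tool_rot: [[-0.959, 0.285, -0.002], [0.285, 0.959, 0.0], [0.002, -0.0, -1.0]]
ft_force: [-6.5, 1.1, 2.7]
grip_width: -0.0001
gripper_force: 3.4
```

Call:
{"api": "move_arm", "payload": {"plan": "-0.0004 0 0 0 0 0 0;0 0 0 0 0 0 0;0 0 0 0 0 0 0"}}

```text
time_s: 20.0
position: [0.5682, -0.0041, 0.0317]
tool_rot: [[-0.959, 0.285, -0.003], [0.285, 0.959, 0.001], [0.003, -0.0, -1.0]]
ft_force: [-5.8, 2.5, 2.8]
grip_width: -0.0001
gripper_force: 3.6
```

Call:
{"api": "move_arm", "payload": {"plan": "0 0 0 0 0 0 0;0 0 0 0 0 0 0"}}

```text
time_s: 20.25
position: [0.5682, -0.0041, 0.0317]
tool_rot: [[-0.959, 0.285, -0.003], [0.285, 0.959, 0.001], [0.003, -0.0, -1.0]]
ft_force: [-6.9, 1.5, 2.0]
grip_width: -0.0003
gripper_force: 3.6
```

Now I'll press a little more and ease the tail down under load.

Call:
{"api": "move_arm", "payload": {"plan": "-0.0004 0 0 0 0 0 0;0 0 0 0 0 0 0;0 0 0.0005 0 0 0 0;0 0 0.0005 0 0 0 0;0 0 0.0005 0 0 0 0;0 0 0.0005 0 0 0 0"}}

```text
time_s: 21.0
position: [0.5683, -0.0042, 0.0293]
tool_rot: [[-0.959, 0.285, -0.004], [0.285, 0.959, 0.001], [0.004, -0.0, -1.0]]
ft_force: [-7.1, 1.3, 0.2]
grip_width: 0.0
gripper_force: 3.6
```

Call:
{"api": "move_arm", "payload": {"plan": "0 0 0.0005 0 0 0 0;0 0 0.0005 0 0 0 0;0 0 0.0005 0 0 0 0;0 0 0.0005 0 0 0 0;0 0 0 0 0 0 0"}}

```text
time_s: 21.62
position: [0.5681, -0.0042, 0.0277]
tool_rot: [[-0.959, 0.285, -0.004], [0.285, 0.959, 0.001], [0.004, -0.0, -1.0]]
ft_force: [-9.9, 1.4, 3.5]
grip_width: -0.0001
gripper_force: 4.5
```

Call:
{"api": "move_arm", "payload": {"plan": "0.0005 0 0 0 0 0 0;0 0 0 0 0 0 0"}}

```text
time_s: 21.88
position: [0.5681, -0.0042, 0.0277]
tool_rot: [[-0.959, 0.285, -0.003], [0.285, 0.959, 0.0], [0.003, -0.0, -1.0]]
ft_force: [-6.7, 0.7, 2.2]
grip_width: -0.0
gripper_force: 3.6
```

```bash
python3 - <<'E'
from h import *
go(lw(-20,-25,27),90-16.55)
im,d=viewer.get_image('scene'); np.savez('s7.npz',im=im,d=d)
print([(np.round(x['pixel'],1),round(x['conf'],2)) for x in pinpoint('scene','battery')[:3]],[(np.round(x['extent'],1),round(x['conf'],2)) for x in recognise('scene','battery')[:3]])
b=im[240:290,325:405,::-1]; cv2.imwrite('pics/g7.png',cv2.resize(b,(800,500),interpolation=cv2.INTER_CUBIC))
E
```

```text
t 21.88 pos [ 0.5681 -0.0042  0.0277] lure mm [-19.7 -25.1  27.7] F [-6.7   0.65  2.2 ] w -0.0 gf 3.6165930703282356
tool shift [0.0002 0.0001 0.0007] tool z turn rad 0.0001 q6 [-12.4  36.4  86.6  -0.   57.2 -85.8]
[(array([361.4, 272. ]), 0.78), (array([242.7, 219.8]), 0.7), (array([214.6, 257.6]), 0.57)] [(array([213.8, 256.9,  25.3,  18.9]), 0.69), (array([360.7, 262.2,  24. ,   6.8]), 0.58), (array([240.9, 219.9,  24.9,  10.2]), 0.5)]
```

```bash
python3 - <<'E'
from h import *
z=np.load('s7.npz'); im=z['im']; m=(im.min(2)>205); m[:235]=0;m[300:]=0;m[:,:325]=0;m[:,405:]=0
n,l,st,_=cv2.connectedComponentsWithStats(m.astype(np.uint8)); k=1+st[1:,4].argmax(); print(st[k])
mm=l==k
for u in range(st[k][0],st[k][0]+st[k][2],3):
    r=np.where(mm[:,u])[0]; print(u,r.min(),r.max(),end=' | ')
print()
# label corners relative to battery: +-23.5, +-16, z14
for nm,tail,x in(('seated',0,23),('tail up',4,23),('tail up6',6,23)):
    P=[]
    for bx,by in((-23.5,16),(23.5,16),(23.5,-16),(-23.5,-16)):
        zz=19+14+tail*(32-bx)/64
        P.append(lw(x+bx+14*tail/64,-25+by,zz))
    print(nm,proj('scene',P).round(1).tolist())
print('wall edge',proj('scene',[lw(-9,-46.5,37),lw(37,-46.5,37)]).round(1).tolist())
print('left wall top',proj('scene',[lw(-9,-3.5,37),lw(37,-3.5,37)]).round(1).tolist())
E
```

```text
[353 256  19   8 118]
353 258 260 | 356 257 263 | 359 257 263 | 362 257 263 | 365 256 263 | 368 257 262 | 371 261 262 | 
seated [[350.5, 256.0], [371.8, 254.1], [376.5, 261.3], [354.7, 263.2]]
tail up [[351.0, 254.5], [372.2, 253.9], [376.9, 261.0], [355.2, 261.7]]
tail up6 [[351.3, 253.7], [372.4, 253.8], [377.1, 260.9], [355.5, 261.0]]
wall edge [[351.6, 263.2], [373.0, 261.2]]
left wall top [[346.1, 253.4], [366.9, 251.7]]
```

View pics/g7.png

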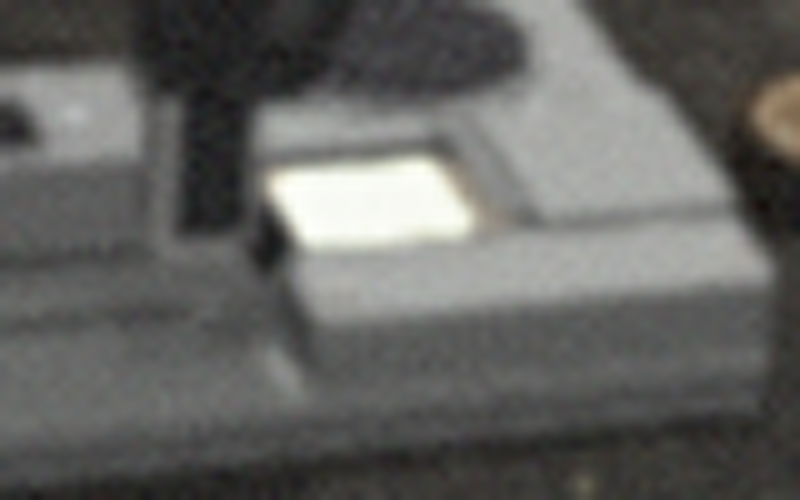

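The label edge now runs parallel to the bay wall ((265,170) to (430,155) in the crop), as predicted for a battery lying flat. I'll ease down a bit more, retreat, and check that it stays.

Call:
{"api": "move_arm", "payload": {"plan": "0 0 0.0005 0 0 0 0;0 0 0.0005 0 0 0 0;0 0 0.0005 0 0 0 0;0 0 0.0005 0 0 0 0;0 0 0 0 0 0 0"}}

```text
time_s: 22.65
position: [0.5681, -0.0039, 0.0261]
tool_rot: [[-0.959, 0.285, -0.002], [0.285, 0.959, 0.001], [0.002, -0.0, -1.0]]
ft_force: [-7.8, 2.5, 7.0]
grip_width: -0.0002
gripper_force: 4.3
```

Call:
{"api": "move_arm", "payload": {"plan": "0.0005 0 0 0 0 0 0;0.0005 0 0 0 0 0 0;0 0 0 0 0 0 0"}}

```text
time_s: 23.02
position: [0.5681, -0.004, 0.0261]
tool_rot: [[-0.959, 0.285, -0.0], [0.285, 0.959, 0.0], [0.0, 0.0, -1.0]]
ft_force: [-5.8, 1.7, 4.8]
grip_width: -0.0002
gripper_force: 2.7
```

Call:
{"api": "move_arm", "payload": {"plan": "0.001 0 0 0 0 0 0;0.001 0 0 0 0 0 0;0.002 0 0 0 0 0 0;0.02 0 0 0 0 0 0;0.03 0 -0.02 0 0 0 0;0 0 -0.04 0 0 0 0;0 0 0 0 0 0 0"}}

```text
time_s: 23.9
position: [0.5179, 0.0111, 0.0884]
tool_rot: [[-0.959, 0.285, 0.006], [0.285, 0.959, -0.001], [-0.006, 0.0, -1.0]]
ft_force: [-0.0, 0.5, -0.4]
grip_width: -0.0002
gripper_force: 0.0
```

```bash
cat > chk.py <<'E'
from h import *
im,d=viewer.get_image('scene')
m=(im.min(2)>205); m[:235]=0;m[300:]=0;m[:,:325]=0;m[:,405:]=0
n,l,st,_=cv2.connectedComponentsWithStats(m.astype(np.uint8)); k=1+st[1:,4].argmax(); print(st[k]); mm=l==k
g=im.mean(2)
for u in range(352,373,2):
    c=g[250:262,u]; i=np.where(c>170)[0][0]; print(u,round(250+i-(c[i]-170)/(c[i]-c[i-1]+1e-6),2),end=' | ')
for r in(258,260,262):
    c=g[r,345:380]; i=np.where(c>170)[0]; print('\nrow',r,345+i[0],345+i[-1], c.astype(int).tolist())
E
python3 chk.py; python3 -c "
from h import *
go(lw(-85,48,60),90-16.55)
im=np.load('s7.npz')['im'];g=im.mean(2)
for u in range(352,373,2):
    c=g[250:262,u]; i=np.where(c>170)[0]; i=i[0] if len(i) else 0; print(u,round(250+i-(c[i]-170)/(c[i]-c[i-1]+1e-6),2),end=' | ')"
```

```text
[352 256  20   9 126]
352 251.27 | 354 252.0 | 356 256.15 | 358 255.98 | 360 255.78 | 362 255.72 | 364 255.4 | 366 255.2 | 368 255.74 | 370 257.67 | 372 260.61 | 
row 258 352 379 [93, 87, 63, 53, 48, 69, 144, 225, 246, 249, 248, 248, 249, 248, 247, 248, 248, 248, 247, 247, 246, 247, 248, 246, 227, 180, 148, 137, 138, 141, 131, 132, 149, 168, 170]

row 260 352 371 [99, 82, 61, 32, 37, 48, 90, 173, 240, 250, 248, 247, 248, 247, 247, 247, 247, 247, 246, 246, 246, 246, 247, 248, 244, 236, 196, 155, 138, 137, 131, 128, 126, 146, 162]

row 262 354 372 [153, 141, 110, 63, 34, 42, 42, 81, 148, 215, 247, 250, 249, 249, 248, 248, 246, 248, 247, 245, 244, 241, 243, 242, 244, 243, 229, 181, 148, 144, 134, 115, 113, 113, 127]
t 23.95 pos [0.5171 0.0112 0.0868] lure mm [-73.  -25.   86.8] F [-0.64 -0.15 -0.97] w -0.0001 gf 0.0
tool shift [0.0121 0.073  0.0268] tool z turn rad 0.0001 q6 [-11.9  27.5  91.9  -0.   60.4 -85.3]
352 256.83 | 354 251.93 | 356 256.17 | 358 255.95 | 360 255.8 | 362 255.71 | 364 255.42 | 366 255.23 | 368 255.72 | 370 257.7 | 372 260.53 |
```

The label stays put after the fingers leave, and its slope matches a flat battery. I'll move over to the tab and check the bay from the top.

Call:
{"api": "move_arm", "payload": {"plan": "0.006 0.037 0 0 0 0 0;0.006 0.036 0 0 0 0 0;0.04 0 0 0 0 0 0;0 0 0 0 0 0 0;0 0 0 0 0 0 0"}}

```text
time_s: 24.58
position: [0.4879, 0.0958, 0.0855]
tool_rot: [[-0.959, 0.285, 0.0], [0.285, 0.959, -0.0], [-0.0, -0.0, -1.0]]
ft_force: [0.6, 0.4, 0.5]
grip_width: 0.0001
gripper_force: 0.0
```

```bash
python3 - <<'E'
from h import *
import ref
from fit import T
go(lw(-85,48,24),90-16.55)
im,d=viewer.get_image('top'); ref.g=cv2.GaussianBlur(im.mean(2).astype(np.float32),(0,0),.7)
b=lw(23,-25,33); 
E=ref.rect(-24,24,-16,16,33)
p,e=ref.edgefit([b[0],b[1],LP[2]],E[:1]+E[2:]+E[1:2],1.5); c,s=np.cos(LP[2]),np.sin(LP[2]); dx,dy=p[0]-LP[0],p[1]-LP[1]
print('label in lure mm',1e3*(c*dx+s*dy),1e3*(-s*dx+c*dy),np.rad2deg(p[2]-LP[2]),e)
print('x profile',[(x,int(ref.samp(T(LP,[(x,y,33) for y in range(-37,-12,3)])).mean())) for x in range(-20,62,2)])
E
```

```text
t 24.57 pos [0.4879 0.0958 0.0855] lure mm [-125.1   47.8   85.5] F [0.59 0.44 0.51] w 0.0001 gf 0.0
tool shift [-0.0401  0.0002  0.0615] tool z turn rad -0.0002 q6 [ -2.6  26.1  95.   -0.   58.9 -76. ]
label in lure mm 22.158307879041605 -25.30483633066784 0.3356380821540792 -98.59845733642578
x profile [(-20, 176), (-18, 177), (-16, 183), (-14, 189), (-12, 145), (-10, 66), (-8, 31), (-6, 35), (-4, 46), (-2, 110), (0, 209), (2, 250), (4, 252), (6, 250), (8, 249), (10, 249), (12, 249), (14, 249), (16, 248), (18, 249), (20, 249), (22, 249), (24, 248), (26, 249), (28, 249), (30, 249), (32, 250), (34, 248), (36, 224), (38, 183), (40, 164), (42, 169), (44, 163), (46, 143), (48, 143), (50, 183), (52, 207), (54, 209), (56, 206), (58, 206), (60, 205)]
```

The tail edge and label position match a seated battery (dark tail face ending at -11.1, predicted -11.3). Now the power slide.

Call:
{"api": "move_arm", "payload": {"plan": "-0.02 0 0 0 0 0 0;-0.0205 0 0.0155 0 0 0 0;0 0 0.03 0 0 0 0;0 0 0.014 0 0 0 0;0 0 0.002 0 0 0 0;0 0 0 0 0 0 0"}}

```text
time_s: 25.38
position: [0.5267, 0.0845, 0.025]
tool_rot: [[-0.959, 0.285, 0.001], [0.285, 0.959, -0.0], [-0.001, 0.0, -1.0]]
ft_force: [0.5, -0.2, -0.3]
grip_width: -0.0
gripper_force: 0.0
```

Call:
{"api": "move_arm", "payload": {"plan": "-0.002 0 0 0 0 0 0;-0.002 0 0 0 0 0 0;-0.002 0 0 0 0 0 0;-0.002 0 0 0 0 0 0;-0.002 0 0 0 0 0 0;-0.002 0 0 0 0 0 0;-0.001 0 0 0 0 0 0;-0.001 0 0 0 0 0 0;0 0 0 0 0 0 0"}}

```text
time_s: 26.5
position: [0.5397, 0.0805, 0.0244]
tool_rot: [[-0.959, 0.285, 0.0], [0.285, 0.959, -0.0], [-0.0, 0.0, -1.0]]
ft_force: [-1.5, 0.9, 0.8]
grip_width: 0.0002
gripper_force: 0.6
```

Call:
{"api": "move_arm", "payload": {"plan": "-0.001 0 0 0 0 0 0;-0.001 0 0 0 0 0 0;0 0 0 0 0 0 0"}}

```text
time_s: 26.88
position: [0.5417, 0.08, 0.0244]
tool_rot: [[-0.959, 0.285, 0.0], [0.285, 0.959, -0.0], [-0.0, 0.0, -1.0]]
ft_force: [-2.4, 0.6, 0.9]
grip_width: 0.0002
gripper_force: 0.7
```

Call:
{"api": "move_arm", "payload": {"plan": "-0.001 0 0 0 0 0 0;-0.001 0 0 0 0 0 0;0 0 0 0 0 0 0"}}

```text
time_s: 27.25
position: [0.5436, 0.0794, 0.0244]
tool_rot: [[-0.959, 0.285, 0.0], [0.285, 0.959, -0.0], [-0.0, 0.0, -1.0]]
ft_force: [-1.1, 2.0, 0.3]
grip_width: -0.0
gripper_force: 0.7
```

Call:
{"api": "move_arm", "payload": {"plan": "-0.0007 0 0 0 0 0 0;-0.0007 0 0 0 0 0 0;0 0 0 0 0 0 0"}}

```text
time_s: 27.62
position: [0.5438, 0.0793, 0.0244]
tool_rot: [[-0.959, 0.285, -0.002], [0.285, 0.959, 0.0], [0.002, -0.0, -1.0]]
ft_force: [-6.1, 2.9, 4.1]
grip_width: 0.0001
gripper_force: 3.2
```

Call:
{"api": "move_arm", "payload": {"plan": "-0.0007 0 0 0 0 0 0;-0.0007 0 0 0 0 0 0;0 0 0 0 0 0 0"}}

```text
time_s: 28.0
position: [0.5439, 0.0792, 0.0243]
tool_rot: [[-0.959, 0.285, -0.005], [0.285, 0.959, 0.001], [0.005, -0.001, -1.0]]
ft_force: [-10.5, 3.1, 7.2]
grip_width: 0.0004
gripper_force: 5.6
```

The dead stop is reached at the expected position. I'll retreat and verify.

Call:
{"api": "move_arm", "payload": {"plan": "0.002 0 0 0 0 0 0;0.004 0 0 0 0 0 0;0.01 0 0 0 0 0 0;0 0 -0.03 0 0 0 0;0.04 0 -0.04 0 0 0 0;0.05 0 0 0 0 0 0;0.05 0 0 0 0 0 0;0 0 0 0 0 0 0;0 0 0 0 0 0 0"}}

```text
time_s: 29.12
position: [0.3974, 0.123, 0.0947]
tool_rot: [[-0.959, 0.285, 0.002], [0.285, 0.959, -0.0], [-0.002, 0.0, -1.0]]
ft_force: [0.3, -0.2, -1.1]
grip_width: 0.0003
gripper_force: 0.0
```

```bash
python3 - <<'E'
from h import *
import ref
from fit import T
go(lw(-85,48,24))
o=np.load('top0.npz')['im']
im,d=viewer.get_image('top')
for n,I in(('before',o),('now',im)):
    ref.g=cv2.GaussianBlur(I.mean(2).astype(np.float32),(0,0),.5)
    print(n,'tab z31',[(x,int(ref.samp(T(LP,[(x,y,31) for y in range(42,55,3)])).mean())) for x in range(-85,-34,3)])
print('bay',[(x,int(ref.samp(T(LP,[(x,y,33) for y in range(-37,-12,3)])).mean())) for x in range(-20,8,2)])
for cam in('top','scene'):
    if cam=='scene': viewer.get_image(cam)
    for n in('power_tab','battery'): print(cam,n,[(np.round(x['pixel'],1).tolist(),round(x['conf'],2)) for x in pinpoint(cam,n)[:4]])
    print('pred off/on',proj(cam,[lw(-63,48,31),lw(-51,48,31),lw(23,-25,19)]).round(1).tolist())
E
python3 chk.py | head -2
```

```text
t 29.12 pos [0.3974 0.123  0.0947] lure mm [-219.6   48.1   94.7] F [ 0.33 -0.18 -1.06] w 0.0003 gf 0.0
tool shift [-0.1345 -0.0002  0.071 ] tool z turn rad 0.0 q6 [  0.8  18.7 106.6  -0.   54.6 -72.7]
before tab z31 [(-85, 202), (-82, 204), (-79, 115), (-76, 40), (-73, 53), (-70, 31), (-67, 52), (-64, 103), (-61, 85), (-58, 53), (-55, 58), (-52, 57), (-49, 57), (-46, 58), (-43, 43), (-40, 41), (-37, 169)]
now tab z31 [(-85, 211), (-82, 215), (-79, 122), (-76, 43), (-73, 56), (-70, 61), (-67, 63), (-64, 61), (-61, 64), (-58, 31), (-55, 52), (-52, 101), (-49, 96), (-46, 62), (-43, 44), (-40, 44), (-37, 179)]
bay [(-20, 175), (-18, 176), (-16, 179), (-14, 200), (-12, 156), (-10, 54), (-8, 22), (-6, 40), (-4, 33), (-2, 97), (0, 229), (2, 255), (4, 251), (6, 249)]
top power_tab [([299.3, 221.0], 0.51), ([462.1, 228.4], 0.31)]
top battery [([181.1, 254.6], 0.91), ([242.1, 310.1], 0.63), ([344.6, 199.2], 0.62), ([218.6, 170.2], 0.41)]
pred off/on [[297.1, 223.0], [298.9, 217.9], [340.5, 197.8]]
scene power_tab [([322.3, 248.3], 0.59)]
scene battery [([215.6, 258.8], 0.76), ([242.8, 221.5], 0.68), ([362.4, 268.6], 0.52), ([238.9, 277.2], 0.16)]
pred off/on [[315.8, 246.9], [321.2, 246.5], [363.0, 264.4]]
[352 256  20   9 123]
352 250.95 | 354 251.69 | 356 256.15 | 358 255.94 | 360 255.77 | 362 255.74 | 364 255.41 | 366 255.18 | 368 255.72 | 370 257.67 | 372 260.61 |
```

The tab moved 12 mm, from a pattern centred at -63 to one at -51. The battery hasn't moved and lies flat, so I'm handing in.

```bash
python3 -c "
from rig import env
print(env.close_job())"
```

```text
the job is handed in; nothing more can be done
None
```

The battery lies flat and captive in the bay behind the lip, and the power slide is fully forward. I handed the job in at about 29 s. One doubt: a wrist reading touched about 10 N while I eased the tail down. I backed off at once, but the cameras could not show whether the contacts stayed under their 9 N limit.

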